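# Clear the light gauge and hold the glass cell in its beam

### The job

Two broken stone pieces lie on the stage of the light gauge: put them both into the scrap bin. Then take the tallest piece, the glass cell, out of the rack, gripping it by its two frosted faces only and never touching its clear windows, and hold it upright and free in the air in the middle of the light path, so that the beam goes squarely in at one clear window and out at the other. Finish while still holding it there, and leave everything else where it is.

Things in the scene. Friction and masses are not known exactly. Their poses are not given: they have to be found in the camera images.
- gauge: Light gauge, fixed: aluminium base 100 x 260 mm (x by y), 16 mm thick, its top the stage. White heads (50 x 36 mm, tops at 86 mm) stand at its -y (lamp) and +y (sensor) ends, inner faces at y = -92 and +92 mm; dark round lens barrels, 30 mm across, jut inward to y = -80 and +80 mm. The level beam runs along y between them. Origin: centre of the underside, on the table.
- beam_mid (a point): The middle of the light path: on the beam, halfway between the two barrels, 60 mm above the table (44 mm above the stage). Axes as gauge: y along the beam, z up.
- scrap_bin: Scrap bin: an open grey box fixed on the table, 150 x 150 mm, 60 mm high, walls and floor 5 mm (not the flat aluminium sample tray at the far edge). Origin: centre of its underside. Bin and rack stand one on each side of the gauge; either may be left or right.
- scrap_bin_in (a point): Centre of the bin's inner floor, 5 mm above the table; axes along the bin's walls, z up. The inside is 140 x 140 mm.
- rack: Black slab fixed on the table, 70 x 190 mm (x by y), 16 mm high, with three pockets along y at -60, 0 and +60 mm, each 23 x 33 mm and 10 mm deep (floor 6 mm above the table). The glass cell, short cell and steel blank stand in them in any order. Origin: centre of its underside.
- cell: The glass cell: upright, 20 x 30 x 55 mm (x, y, z), tallest in the rack, its axes along the rack's, about 45 g. The wide faces (normals x, 20 mm apart, 30 mm wide) are frosted, whitish and matt: grip these, 20 to 40 N. The narrow faces (normals y) hold the clear windows, 14 mm wide, 0.5 mm proud between the 3 mm frosted plates; the beam must pass along y. Origin: centre of its underside.
- cell_mid (a point): The middle of the glass cell, 27.5 mm above its underside; axes as cell.
- chunk_a: Broken piece of grey-brown dressing stone on the -y half of the gauge's stage: a block 26 x 28 x 26 mm (x, y, z) with a broken stub 10 mm long, 20 mm wide and 18 mm high on its +y end; about 40 g. Origin on its underside (block from y = -18 to +10 mm, stub to +20 mm). Grip it across x, 26 mm wide.
- chunk_b: Second stone piece, same shape, size and origin as chunk_a, on the +y half of the stage.
- short_cell: A shorter glass cell in the rack, 20 x 30 x 35 mm, otherwise like the glass cell; leave it. Origin under its centre.
- steel_blank: A steel block in the rack, 20 x 30 x 25 mm; leave it. Origin under its centre.
- puck_a: A dark resin sample puck, 35 mm across and 20 mm high, on the table between robot and gauge; leave it. Origin under its centre.
- puck_b: Another such puck, beyond the gauge; leave it.
- timer: A flat black round timer, 62 mm across and 17 mm high, on the table between robot and gauge; leave it. Origin under its centre.
- bottle: A small white bottle, 44 mm across and 85 mm high, beyond the gauge; leave it. Origin under its centre.
- loupe: A dark round loupe, 42 mm across and 40 mm high, beyond the gauge; leave it. Origin under its centre.
Not all that is in view belongs to the job. What is shaped like the chunk_a but blue is not meant. What is shaped like the chunk_b but pink is not meant.

How it is judged:
On the way, in this order (a step that is already met when the one before it is completed fails the run):
1. both stone pieces lie at rest in the scrap bin, let go (x of chunk_a in the frame of scrap_bin_in between -0.07 and 0.07 m and y of chunk_a in the frame of scrap_bin_in between -0.07 and 0.07 m and z of chunk_a in the frame of scrap_bin_in between -0.05 and 0.05 m and contact force between each of chunk_a, chunk_b and the fingers below 0.1 N and x of chunk_b in the frame of scrap_bin_in between -0.07 and 0.07 m and y of chunk_b in the frame of scrap_bin_in between -0.07 and 0.07 m and z of chunk_b in the frame of scrap_bin_in between -0.05 and 0.05 m and linear speed of each of chunk_a, chunk_b below 0.02 m/s), for 0.2 s.
2. the glass cell is out of the rack, held by both frosted faces (contact force between each of cell_c0, cell_c1 and the fingers above 1 N and contact force between cell and rack below 0.05 N and z of cell in the frame of rack above 0.025 m), for 0.2 s.
At the end, for the whole second after the job is handed in: Both stone pieces rest in the bin. The fingers hold the cell by both frosted faces, still, clear of the gauge, upright within 7 degrees, windows along the beam within 8 degrees, its middle off the path's middle by under 6 mm sideways, 12 mm in height, 30 mm along the beam (all of step 1 and contact force between each of cell_c0, cell_c1 and the fingers above 1 N and x of cell_mid in the frame of beam_mid between -0.006 and 0.006 m and y of cell_mid in the frame of beam_mid between -0.03 and 0.03 m and z of cell_mid in the frame of beam_mid between -0.012 and 0.012 m and angle between the y axis of cell and the y axis of gauge, either way round below 0.14 rad and angle between cell's own z axis and vertical below 0.12 rad and contact force between cell and gauge below 0.05 N and linear speed of cell below 0.02 m/s); the arm keeps its last pose, push and grip.
It fails at once if a finger touches a clear window of the glass cell (contact force between any of cell_c2, cell_c3 and the fingers above 0.5 N).
It fails at once if something that is to be left alone is moved by more than 20 mm (distance of any of short_cell, steel_blank, puck_a, puck_b, timer, bottle, loupe from where it was at the start of the episode above 0.02 m).
It also fails if it takes over 64 s, if anything falls off the work surface, if the arm or the gripper's body presses on something with over 40 N, if the wrist force passes 120 N, or if a joint passes its speed limit or range.

### The arm

A 6-joint arm with a two-finger parallel gripper is mounted at the origin on the work surface. World frame = base frame: x ahead of the robot, y to its left, z up, the work surface at z = 0. Lengths are in m, angles in rad, forces in N, time in s.
With the tool pointing down it reaches from about 0.25 to 0.725 m from the base axis. Payload 4 kg.
Tool frame: the origin (TCP) lies at the very end of the fingers, on their centre line; the grasp point (between the pads) lies 19 mm behind it; z points along the fingers, y is the line along which they close (so a half turn about z gives the same grasp; the last joint's range is limited). The gripper opens to 85 mm and grips with 20 to 120 N. Pads are 22 mm wide; open, the fingers measure 114 mm over their backs; the gripper's body (76 mm by 85 mm) begins 54 mm behind the grasp point. The pads swing forward as they close: fully open they stand 13 mm farther back than shut.
Start: joints at [1.148, 0.241, 0.005, 1.335, 0, 1.571], TCP at [0.205, 0.456, 0.231] pointing down, gripper open.
Joint ranges: [-2.72, 2.72], [-1.05, 1.87], [-1.09, 1.28], [-1.99, 2.15], [-1.42, 1.44], [-3.14, 3.14]. Speed limits (rad/s): [2.79, 2.79, 3.14, 3.14, 3.14, 3.14].

### API

Orientations are given as a unit quaternion [x, y, z, w].
In Python, from workcell import telemetry, vision, workorder gives the robot as it stands.
- The arm moves only by the shell command python3 -m inch 'ROWS'. ROWS is JSON, a list of rows, each a list of 3 entries, a list of its own where there are three numbers: the turn, a rotation vector about the tool's x, y, z scaled (see below), then the shift along the tool's x, y, z scaled (see below), then the closure, from -1 (fully open) to 1 (shut). A call has 1 to 10 rows; each row shifts and turns the commanded pose from where the row before left it, along the tool's axes as they then stand; what a row does not reach is not made up. The controller multiplies each number of a shift by 0.3 m and each number of a turn by 360 degrees. A row lasts 1/12 s, in which the tool goes at most 41.7 mm and 7.16 degrees, less where a joint would pass 70% of its speed; a pose out of reach is approached as far as the arm can. A call with a number of a shift or a turn outside -1 to 1 is refused whole. A call with a gripper value outside its range is refused whole. The fingers move at their own pace and stop on an object; the grip force is fixed at half the most. Time passes only in rows, so rows that do not move let the fingers close. It gives the time, the measured TCP pose, the force, the opening and the grip force at its end, in the units of the state.
- telemetry.get_obs(): the state, without advancing time (a new reading comes with each control period).
- vision.camera(name): name is "scene" or "top" or "wrist"; returns a dict with "img" (480x640x3 uint8, red, green, blue), "fov_y" (degrees; the focal length in pixels is half the picture's height over the tangent of half this angle, whatever the lens; pixels are square), "cx", "cy" (the principal point, pixels), "pose" (4x4, takes a point from camera to world coordinates). Camera axes: x right, y up, looking along -z (the intrinsics and any distortion apply to the point x, -y, -z); pixel columns grow to the right and rows downward; lengths in m; the calibration is good to about 2 mm. A picture is of the moment at which its call begins. There is no depth.
- workorder.job_done(): hands the job in; it is judged then, once.
The state is a dict: "clock": time; "joint_pos": joint angles; "joint_vel": joint speeds; "tau": joint torques, N m; "eef_pos": TCP position; "tool_rot": TCP orientation; "ft_force": force on the tool from outside, world axes, zero at the start; "ft_torque": the same for the moment, N m; "grip_width": finger opening in m; "grasp_force": force on a finger pad.
Only numpy, scipy, OpenCV 4.12 (cv2) and the standard library are available. Lean on these libraries where they do the work, as an engineer would, in place of code of your own. Each camera call takes 0.05 s, during which the arm holds its last target. There are 200 camera calls.

## Working session

There is one attempt and no reset: what is moved stays moved. The work goes in short steps, Python scripts to look and compute and a shell command to move; the robot and the scene stay as the last step left them, time stands still between calls to the robot, and variables do not carry over. Pictures are saved under pics/ and viewed, at most 10 in all, crops included, and the job is handed in when it is done.

```bash
ls; mkdir -p pics
cat > h.py <<'E'
import numpy as np, cv2, pickle
from workcell import telemetry, vision, workorder
def cam(n):
    c=vision.camera(n); pickle.dump(c,open(f'{n}.pkl','wb')); return c
def ld(n): return pickle.load(open(f'{n}.pkl','rb'))
def ray(c,u,v):
    f=240/np.tan(np.radians(c['fov_y'])/2); P=np.array(c['pose'])
    d=P[:3,:3]@np.array([(u-c['cx'])/f,-(v-c['cy'])/f,-1]); return P[:3,3],d
def onz(c,u,v,z):
    o,d=ray(c,u,v); return o+d*(z-o[2])/d[2]
def proj(c,p):
    f=240/np.tan(np.radians(c['fov_y'])/2); P=np.array(c['pose'])
    q=P[:3,:3].T@(np.array(p)-P[:3,3]); return c['cx']-f*q[0]/q[2], c['cy']+f*q[1]/q[2]
E
python3 - <<'E'
from h import *
for n in('top','scene'):
    c=cam(n); cv2.imwrite(f'pics/{n}0.png',c['img'][:,:,::-1]); print(n,[k for k in c],c['fov_y'],c['cx'],c['cy'],np.round(c['pose'],3))
    print({k:c[k] for k in c if k not in('img','pose')})
print(telemetry.get_obs())
E
```

```text
pics
top ['img', 'fov_y', 'cx', 'cy', 'pose'] 53.38781246799054 315.0472663112487 246.02977619370128 [[-0.007  0.997 -0.072  0.528]
 [-1.    -0.007  0.008 -0.004]
 [ 0.007  0.072  0.997  1.223]
 [ 0.     0.     0.     1.   ]]
{'fov_y': 53.38781246799054, 'cx': 315.0472663112487, 'cy': 246.02977619370128}
scene ['img', 'fov_y', 'cx', 'cy', 'pose'] 46.421586375451746 314.3825127112443 241.11034478279052 [[-0.467 -0.537  0.703  1.359]
 [ 0.884 -0.287  0.369  0.404]
 [ 0.003  0.794  0.608  0.733]
 [ 0.     0.     0.     1.   ]]
{'fov_y': 46.421586375451746, 'cx': 314.3825127112443, 'cy': 241.11034478279052}
{'clock': 0.1, 'joint_pos': array([ 1.14802084e+00,  2.41358361e-01,  3.85019378e-03,  1.33520229e+00,
       -9.86317725e-06,  1.57077547e+00]), 'joint_vel': array([-0.00028717, -0.00153908,  0.00253434, -0.00014895, -0.00087361,
        0.00047215]), 'tau': array([ 1.58990447e-04, -3.73138797e+01,  2.53010058e+01,  1.08510547e-02,
       -4.28018086e-05,  5.07560287e-06]), 'eef_pos': array([0.20491496, 0.45545474, 0.23048829]), 'tool_rot': array([ 2.09806658e-01,  9.77742425e-01, -9.36796621e-04, -1.95996971e-04]), 'ft_force': array([ 0.06802364, -0.58318214,  0.11087534]), 'ft_torque': array([-2.84806611e-02,  9.14252365e-03,  5.84105999e-05]), 'grasp_force': 0.0, 'grip_width': 0.08554905556501609}
```

View pics/top0.png

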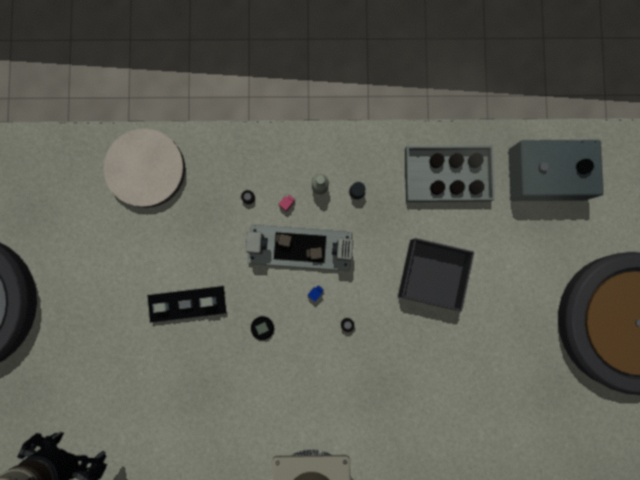

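View pics/scene0.png

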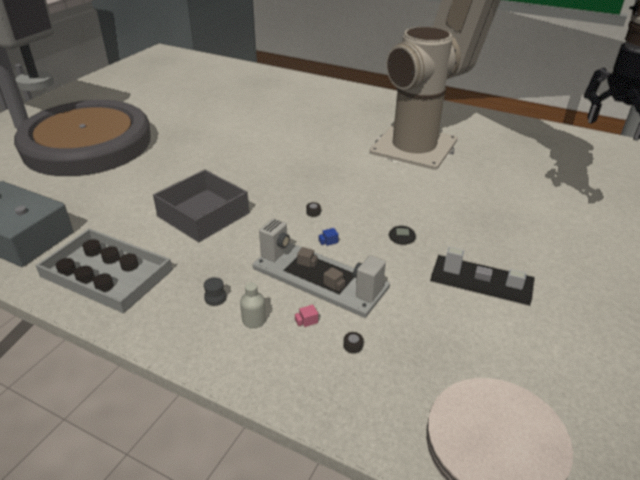

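The top view looks with +x up and +y left. The gauge is at (300,249), with stones at (284,240) and (314,253) on its dark stage. The bin is on the right at (436,276) and the rack on the left at (187,304). In the scene view, the tallest rack piece is the one nearest the gauge, top view (207,302). I'll take a rough position, then move the wrist camera over the gauge.

```bash
cat >> h.py <<'E'
from scipy.spatial.transform import Rotation as R
def plan(p,yaw=None):
    """shift (tool axes, units) and turn (tool z, units) to put TCP at p pointing down with tool y axis at world angle yaw (mod pi)"""
    o=telemetry.get_obs(); r=R.from_quat(o['tool_rot']); M=r.as_matrix()
    print('pos',o['eef_pos'].round(4),'yaw',np.degrees(np.arctan2(M[1,1],M[0,1])).round(2),'z',M[:,2].round(4),'j6',o['joint_pos'].round(2),'t',o['clock'],'w',round(o['grip_width'],4))
    s=M.T@(np.array(p)-o['eef_pos'])/.3
    print('shift',s.round(4))
    if yaw is not None:
        y0=np.arctan2(M[1,1],M[0,1]); d=(yaw-y0+np.pi/2)%np.pi-np.pi/2
        T=np.array([[np.sin(-yaw),0,0]]) if 0 else None
        y=yaw if abs((yaw-y0+np.pi)%(2*np.pi)-np.pi)<np.pi/2+1e-6 else yaw+np.pi
        ty=np.array([np.cos(y),np.sin(y),0]); tz=np.array([0,0,-1.]); tx=np.cross(ty,tz)
        D=np.c_[tx,ty,tz]
        print('turn',((r.inv()*R.from_matrix(D)).as_rotvec()/(2*np.pi)).round(4),'then shift',(D.T@(np.array(p)-o['eef_pos'])/.3).round(4))
E
python3 - <<'E'
from h import *
c=ld('top')
for n,u,v,z in[('gauge',300,249,.016),('rack',187,304,.016),('cell',207,302,.06),('bin',436,276,.05),('s1',284,240,.04),('s2',314,253,.04)]:
    print(n,onz(c,u,v,z).round(3))
g=onz(c,300,249,.016)
w=cam('wrist'); print(w['fov_y'],w['cx'],w['cy'])
o=telemetry.get_obs(); M=R.from_quat(o['tool_rot']).as_matrix()
print('cam in tool',(M.T@(w['pose'][:3,3]-o['eef_pos'])).round(3),(M.T@w['pose'][:3,:3]).round(3))
plan([g[0],g[1],.30],np.radians(0)); plan([g[0],g[1],.30],np.radians(90))
E
```

```text
gauge [0.609 0.024 0.016]
rack [0.472 0.309 0.016]
cell [0.479 0.249 0.06 ]
bin [ 0.537 -0.31   0.05 ]
s1 [0.63  0.063 0.04 ]
s2 [ 0.597 -0.011  0.04 ]
70.72238682734478 321.7317780323185 244.0499491998025
cam in tool [ 0.083 -0.    -0.143] [[-0.     0.945  0.326]
 [ 1.    -0.     0.001]
 [ 0.001  0.326 -0.945]]
pos [0.205  0.4555 0.2306] yaw 65.78 z [-6.0e-04 -1.4e-03 -1.0e+00] j6 [ 1.15  0.24  0.    1.34 -0.    1.57] t 0.15 w 0.0854
shift [-1.8164 -0.7592 -0.23  ]
turn [-2.000e-04  1.000e-04  1.827e-01] then shift [-1.4373  1.3452 -0.2313]
pos [0.205  0.4555 0.2306] yaw 65.78 z [-6.0e-04 -1.4e-03 -1.0e+00] j6 [ 1.15  0.24  0.    1.34 -0.    1.57] t 0.15 w 0.0854
shift [-1.8164 -0.7592 -0.23  ]
turn [-0.0002 -0.     -0.0673] then shift [-1.3452 -1.4373 -0.2313]
```

```bash
python3 -m inch '[[[0,0,0.0183],[0,0,0],-1],[[0,0,0.0183],[0,0,0],-1],[[0,0,0.0183],[0,0,0],-1],[[0,0,0.0183],[0,0,0],-1],[[0,0,0.0183],[0,0,0],-1],[[0,0,0.0183],[0,0,0],-1],[[0,0,0.0183],[0,0,0],-1],[[0,0,0.0183],[0,0,0],-1],[[0,0,0.0183],[0,0,0],-1],[[0,0,0.0183],[0,0,0],-1]]'
python3 -m inch '[[[0,0,0],[-0.0517,0.0883,-0.0165],-1],[[0,0,0],[-0.0517,0.0883,-0.0165],-1],[[0,0,0],[-0.0517,0.0883,-0.0165],-1],[[0,0,0],[-0.0517,0.0883,-0.0165],-1],[[0,0,0],[-0.0517,0.0883,-0.0165],-1],[[0,0,0],[-0.0517,0.0883,-0.0165],-1],[[0,0,0],[-0.0517,0.0883,-0.0165],-1],[[0,0,0],[-0.0517,0.0883,-0.0165],-1],[[0,0,0],[-0.0517,0.0883,-0.0165],-1],[[0,0,0],[-0.0517,0.0883,-0.0165],-1]]'
python3 -m inch '[[[0,0,0],[0,0,0],-1],[[0,0,0],[0,0,0],-1],[[0,0,0],[0,0,0],-1]]'
python3 - <<'E'
from h import *
c=cam('wrist'); pickle.dump(c,open('rack.pkl','wb')); cv2.imwrite('pics/rack.png',c['img'][:,:,::-1])
plan([.609,.024,.28],0)
E
python3 -m inch '[[[0,0,0],[-0.0933,0.0457,0],-1],[[0,0,0],[-0.0933,0.0457,0],-1],[[0,0,0],[-0.0933,0.0457,0],-1],[[0,0,0],[-0.0933,0.0457,0],-1],[[0,0,0],[-0.0933,0.0457,0],-1],[[0,0,0],[-0.0933,0.0457,0],-1],[[0,0,0],[-0.0933,0.0457,0],-1],[[0,0,0],[-0.0933,0.0457,0],-1],[[0,0,0],[-0.0933,0.0457,0],-1],[[0,0,0],[-0.0933,0.0457,0],-1]]'
python3 -m inch '[[[0,0,0],[0,0,0],-1],[[0,0,0],[0,0,0],-1],[[0,0,0],[0,0,0],-1]]'
python3 - <<'E'
from h import *
c=cam('wrist'); pickle.dump(c,open('gauge.pkl','wb')); cv2.imwrite('pics/gauge.png',c['img'][:,:,::-1])
plan([.609,.024,.28],0)
E
```

```text
clock: 0.98
eef_pos: [0.205, 0.4557, 0.2309]
tool_rot: [0.71, 0.704, -0.0, 0.0]
ft_force: [-0.6, -1.0, 1.0]
grip_width: 0.0852
grasp_force: 0.0
clock: 1.82
eef_pos: [0.4708, 0.2993, 0.2807]
tool_rot: [0.708, 0.706, -0.0, -0.0]
ft_force: [-0.2, 1.4, -0.1]
grip_width: 0.0854
grasp_force: 0.0
clock: 2.07
eef_pos: [0.4693, 0.3003, 0.2802]
tool_rot: [0.708, 0.706, -0.001, -0.0]
ft_force: [-0.3, -0.2, -0.6]
grip_width: 0.0852
grasp_force: 0.0
pos [0.4689 0.3006 0.2803] yaw -0.07 z [-1.3e-03 -4.0e-04 -1.0e+00] j6 [0.57 0.34 0.27 1.5  0.   2.14] t 2.1167 w 0.0854
shift [-9.216e-01  4.681e-01  8.000e-04]
turn [-0.0002  0.0001 -0.0002] then shift [-0.9221  0.467   0.001 ]
clock: 2.95
eef_pos: [0.6061, 0.0206, 0.2808]
tool_rot: [0.707, 0.707, -0.0, -0.0]
ft_force: [0.9, -0.8, -0.1]
grip_width: 0.0854
grasp_force: 0.0
clock: 3.2
eef_pos: [0.6057, 0.0215, 0.2806]
tool_rot: [0.707, 0.707, -0.0, -0.001]
ft_force: [-0.8, -0.2, 0.0]
grip_width: 0.0853
grasp_force: 0.0
pos [0.6057 0.0219 0.2808] yaw 0.02 z [-7.e-04  4.e-04 -1.e+00] j6 [0.04 0.45 0.43 1.55 0.   1.61] t 3.25 w 0.0856
shift [0.0071 0.0111 0.0026]
turn [-0.0001 -0.0001  0.    ] then shift [0.0071 0.0111 0.0026]
```

View pics/rack.png

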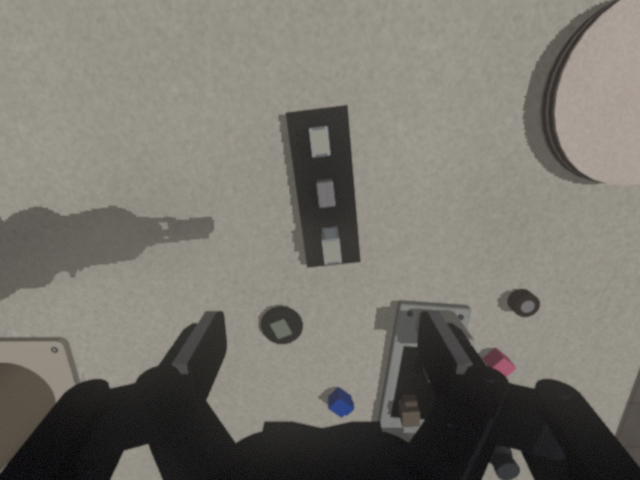

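View pics/gauge.png

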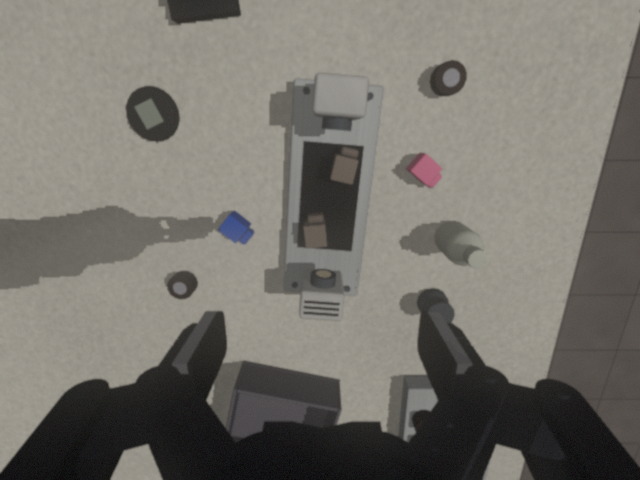

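Wrist view of the rack: the glass cell is the bottom piece at (332,245), and the short cell and steel blank are at (320,141) and (326,193). Wrist view of the gauge: the stones are at (345,166) and (315,232), the stage inlay is between (303,142) and (355,248), and the heads are at top and bottom. Next I'll segment these.

```bash
cat > m.py <<'E'
from h import *
def mk(a,box):
    u0,v0,u1,v1=box; m=np.zeros(a.shape,np.uint8); m[v0:v1,u0:u1]=a[v0:v1,u0:u1]*255; return m
def big(m):
    cs=cv2.findContours(m,cv2.RETR_EXTERNAL,cv2.CHAIN_APPROX_NONE)[0]; return max(cs,key=cv2.contourArea)
def rect(c,cnt,z):
    P=np.array([onz(c,u,v,z)[:2] for u,v in cv2.convexHull(cnt)[:,0].astype(float)],np.float32)
    return cv2.minAreaRect((P*1000).astype(np.float32))
E
python3 - <<'E'
from m import *
g=ld('gauge'); r=ld('rack')
I=g['img'].astype(int); L=I.sum(2)/3; J=r['img'].astype(int); K=J.sum(2)/3
print('inlay',I[200,330],'base',I[200,375],'table',I[200,270],'stoneB',I[168,344],'A',I[235,314],'rack',J[165,305],'cell',J[250,332],J[232,332])
inl=mk(L<60,(295,135,365,255)); ci=big(inl)
st=mk((I[...,0]-I[...,2]>18),(295,140,365,255))
print('inlay rect',rect(g,ci,.0165),cv2.boundingRect(ci))
rk=mk(K<60,(280,100,365,272)); cr=big(rk); print('rack rect z16',rect(r,cr,.016))
vis=I.astype(np.uint8)[:,:,::-1].copy(); v2=J.astype(np.uint8)[:,:,::-1].copy()
a=cv2.resize(vis[70:330,270:400],None,fx=2.3,fy=2.3,interpolation=cv2.INTER_CUBIC)
b=cv2.resize(v2[210:280,295:375],None,fx=4,fy=4,interpolation=cv2.INTER_CUBIC)
s=cv2.resize(st[130:260,290:370],None,fx=2.3,fy=2.3)
k=cv2.resize(rk[95:275,275:370],None,fx=1.6,fy=1.6)
o=np.zeros((600,800,3),np.uint8); o[:a.shape[0],:a.shape[1]]=a; o[:b.shape[0],310:310+b.shape[1]]=b
o[290:290+s.shape[0],310:310+s.shape[1]]=s[...,None]; o[290:290+k.shape[0],560:560+k.shape[1]]=k[...,None]
cv2.imwrite('pics/crop1.png',o)
E
```

```text
inlay [49 48 47] base [150 146 137] table [155 151 141] stoneB [105  96  87] A [103  93  85] rack [47 45 44] cell [141 142 132] [ 98 101 103]
inlay rect ((614.5009155273438, 23.110660552978516), (126.79670715332031, 67.4027328491211), 85.11587524414062) (299, 142, 63, 108)
rack rect z16 ((473.84307861328125, 309.377685546875), (67.98330688476562, 186.6939239501953), 6.40091609954834)
```

View pics/crop1.png

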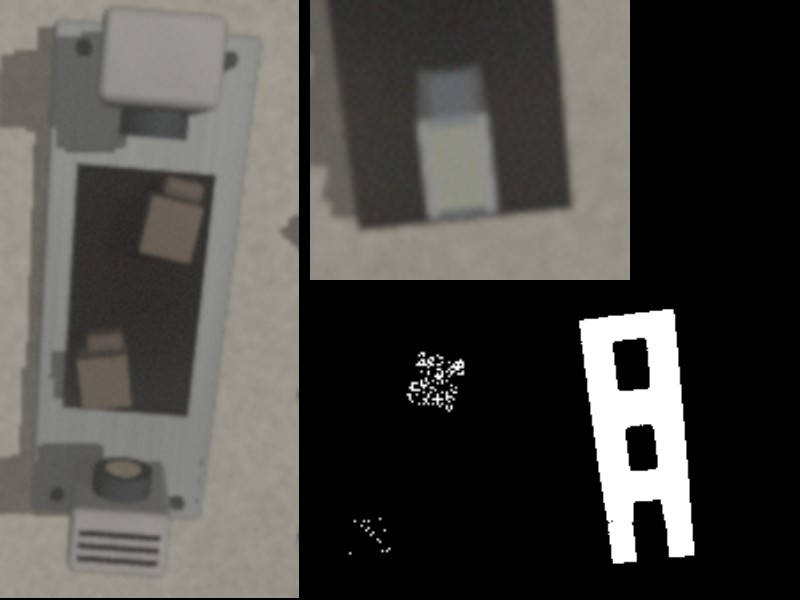

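Run:
```python
from m import *
g=ld('gauge')
def q(pts,z,s=2.3,o=(270,70)): return np.array([onz(g,u/s+o[0],v/s+o[1],z) for u,v in pts])[:,:2]*1000
def rep(n,P):
    print(n,'ctr',P.mean(0).round(1),'sides',np.linalg.norm(P-np.roll(P,-1,0),axis=1).round(1))
I=q([(78,166),(214,177),(188,415),(64,406)],.0165); rep('inlay',I)
e=I[0]+I[1]-I[2]-I[3]; print('inlay yaw of y',np.degrees(np.arctan2(e[1],e[0])))
B=q([(262,37),(203,518),(34,512)],.016); print('base',B.round(1)); d=B[0]-B[1]; print(np.linalg.norm(d),np.degrees(np.arctan2(d[1],d[0])),np.linalg.norm(B[1]-B[2]),'ctr',(B[0]+B[2])/2)
for n,p in('b',[(153,192),(204,202),(192,262),(140,249)]),('a',[(78,352),(128,347),(131,407),(80,410)]):
    P=q(p,.042); rep(n,P); e=P[0]+P[1]-P[2]-P[3]; print('y yaw',np.degrees(np.arctan2(e[1],e[0])))
I=g['img'][:,:,::-1]
a=cv2.resize(I[140:190,325:370],None,fx=8.8,fy=8.8,interpolation=cv2.INTER_CUBIC); b=cv2.resize(I[205:255,295:340],None,fx=8.8,fy=8.8,interpolation=cv2.INTER_CUBIC)
o=cv2.convertScaleAbs(np.hstack([a,b]),alpha=1.6); cv2.imwrite('pics/crop2.png',o); print(o.shape)
```

```text
inlay ctr [615.2  22.1] sides [ 68.7 128.1  69.2 128.2]
inlay yaw of y 85.61576584059873
base [[ 674.8  147.7]
 [ 655.5 -108.8]
 [ 556.7 -104.9]]
257.2105007459669 85.68461934345277 98.8728169985963 ctr [615.76497143  21.38056877]
b ctr [632.2  61.7] sides [24.8 29.  26.3 27.5]
y yaw 78.92773354227685
a ctr [598.8 -15.6] sides [25.6 32.4 26.7 31.3]
y yaw 91.92417944323702
(440, 792, 3)
```

View pics/crop2.png

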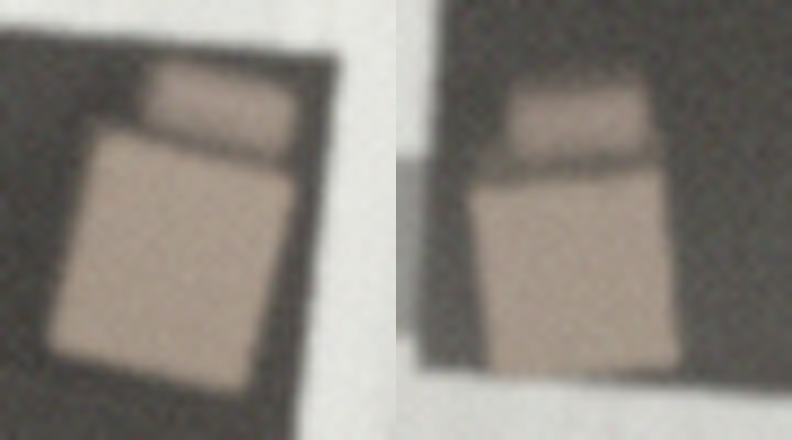

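Run:
```python
from m import *
g=ld('gauge');r=ld('rack');t=ld('top')
def q(c,pts,z,s,o): return np.array([onz(c,u/s+o[0],v/s+o[1],z) for u,v in pts])[:,:2]*1000
def rep(n,P):
    e=P[0]+P[1]-P[2]-P[3]; print(n,'ctr',P.mean(0).round(1),'sides',np.linalg.norm(P-np.roll(P,-1,0),axis=1).round(1),'y yaw',np.degrees(np.arctan2(e[1],e[0])).round(1))
rep('b',q(g,[(98,133),(295,180),(245,390),(48,350)],.042,8.8,(325-.5,140-.5)))
rep('a',q(g,[(470-396,188),(665-396,170),(682-396,360),(492-396,373)],.042,8.8,(295-.5,205-.5)))
rep('cell',q(r,[(110,122),(177,115),(187,210),(118,218)],.061,4,(295-.4,210-.4)))
L=t['img'].astype(int).sum(2)/3
c=cv2.convexHull(big(mk(L<75,(385,230,485,325)))); print(cv2.approxPolyDP(c,4,True)[:,0].tolist(), rect(t,c,.06))
for n,a,c,s,box in('short',0,r,0,(300,120,338,165)),('blank',0,r,0,(312,175,340,212)):
    m=mk(c['img'].astype(int).sum(2)/3>75,box); print(n,rect(c,big(m),.041 if n=='short' else .031))
```

```text
b ctr [631.2  60.5] sides [25.4 26.7 25.7 27.5] y yaw 77.7
a ctr [598.6 -16.4] sides [26.1 26.9 25.9 26.3] y yaw 95.3
cell ctr [481.1 249.5] sides [19.  29.1 20.1 29.4] y yaw 95.4
[[410, 240], [473, 252], [456, 323], [401, 309], [398, 293]] ((526.885986328125, -303.03094482421875), (159.24949645996094, 182.9422607421875), 76.52340698242188)
short ((467.4325866699219, 368.9657897949219), (21.64240074157715, 31.505268096923828), 6.234085559844971)
blank ((474.5124816894531, 309.6906433105469), (19.849075317382812, 30.367277145385742), 6.837441921234131)
```

```bash
python3 -m inch '[[[0,0,0.0171],[0,0,0],-0.3],[[0,0,0.0171],[0,0,0],-0.3],[[0,0,0],[0,0,0],-0.3],[[0,0,0],[0,0,0],-0.3]]'; python3 -c "
from h import *
plan([.6314,.0607,.021],np.radians(-12.3))"
```

```text
clock: 3.58
eef_pos: [0.6059, 0.0218, 0.2811]
tool_rot: [0.778, 0.628, 0.0, -0.0]
ft_force: [0.2, 0.2, -0.9]
grip_width: 0.0557
grasp_force: 0.0
pos [0.6059 0.0218 0.2811] yaw -12.13 z [ 1.e-04  2.e-04 -1.e+00] j6 [0.04 0.45 0.43 1.55 0.   1.82] t 3.5833 w 0.0557
shift [0.1444 0.0558 0.8671]
turn [ 0.     -0.      0.0005] then shift [0.1448 0.0555 0.867 ]
```

```bash
python3 -m inch '[[[0,0,0],[0.0723,0.0278,0],-0.3],[[0,0,0],[0.0723,0.0278,0],-0.3],[[0,0,0],[0,0,0.11],-0.3],[[0,0,0],[0,0,0.11],-0.3],[[0,0,0],[0,0,0.11],-0.3],[[0,0,0],[0,0,0.11],-0.3],[[0,0,0],[0,0,0.06],-0.3],[[0,0,0],[0,0,0],-0.3],[[0,0,0],[0,0,0],-0.3]]'; python3 -c "
from h import *
plan([.6314,.0607,.021],np.radians(-12.3))
c=cam('wrist'); cv2.imwrite('pics/preb.png',c['img'][:,:,::-1])"
```

```text
clock: 4.33
eef_pos: [0.631, 0.0596, 0.13]
tool_rot: [0.779, 0.627, -0.001, -0.001]
ft_force: [0.4, 0.4, 0.8]
grip_width: 0.0557
grasp_force: 0.0
pos [0.631  0.0596 0.13  ] yaw -12.28 z [-2.7e-03 -2.0e-04 -1.0e+00] j6 [0.09 0.56 0.22 1.23 0.   1.88] t 4.3333 w 0.0557
shift [0.0042 0.0016 0.3634]
turn [-0.0004  0.0001  0.0001] then shift [0.0039 0.0006 0.3634]
```

View pics/preb.png

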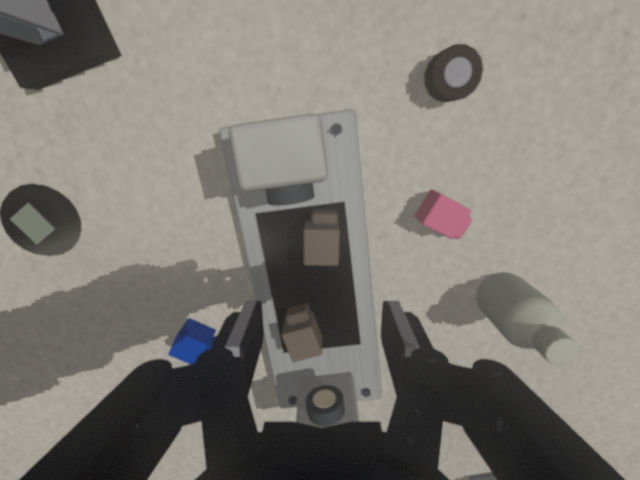

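Stone B at (321,240) is square to the fingers and centred between them. Descending to grip.

```bash
python3 -m inch '[[[0,0,0],[0.0039,0.0006,0.1],-0.3],[[0,0,0],[0,0,0.1],-0.3],[[0,0,0],[0,0,0.1],-0.3],[[0,0,0],[0,0,0.04],-0.3],[[0,0,0],[0,0,0.023],-0.3],[[0,0,0],[0,0,0],-0.3],[[0,0,0],[0,0,0],0.2],[[0,0,0],[0,0,0],1],[[0,0,0],[0,0,0],1],[[0,0,0],[0,0,0],1]]'; python3 -m inch '[[[0,0,0],[0,0,0],1],[[0,0,0],[0,0,0],1],[[0,0,0],[0,0,0],1]]'
python3 -m inch '[[[0,0,0],[0,0,-0.05],1],[[0,0,0],[0,0,-0.1],1],[[0,0,0],[0,0,-0.13],1],[[0,0,0],[0,0,-0.13],1],[[0,0,0],[0,0,-0.13],1],[[0,0,0],[0,0,-0.1],1],[[0,0,0],[0,0,-0.1],1],[[0,0,0],[0,0,0],1]]'
python3 -c "
from h import *
plan([.537,-.27,.24],np.radians(-13.5))"
```

```text
clock: 5.22
eef_pos: [0.6345, 0.0603, 0.0246]
tool_rot: [0.779, 0.627, 0.002, 0.001]
ft_force: [-0.1, 0.9, 5.9]
grip_width: 0.0243
grasp_force: 61.0
clock: 5.47
eef_pos: [0.6345, 0.0603, 0.0246]
tool_rot: [0.779, 0.626, 0.002, 0.001]
ft_force: [-0.8, 0.8, 6.7]
grip_width: 0.0249
grasp_force: 61.0
clock: 6.13
eef_pos: [0.6355, 0.0604, 0.2528]
tool_rot: [0.779, 0.626, 0.006, 0.004]
ft_force: [-0.4, 0.3, 1.0]
grip_width: 0.0246
grasp_force: 60.2
pos [0.6355 0.0604 0.2528] yaw -12.42 z [ 0.0141  0.0013 -0.9999] j6 [0.09 0.51 0.46 1.5  0.   1.88] t 6.1333 w 0.0246
shift [-1.1464 -0.0844  0.0365]
turn [ 0.0021 -0.0007  0.003 ] then shift [-1.1476 -0.0621  0.0426]
```

```bash
python3 -m inch '[[[0.002,-0.0007,0.003],[0,0,0],1],[[0,0,0],[-0.12,0.001,0],1],[[0,0,0],[-0.12,0.001,0],1],[[0,0,0],[-0.12,0.001,0],1],[[0,0,0],[-0.12,0.001,0],1],[[0,0,0],[-0.12,0.001,0],1],[[0,0,0],[-0.12,0.001,0],1],[[0,0,0],[-0.12,0.001,0],1],[[0,0,0],[-0.12,0.001,0],1],[[0,0,0],[-0.12,0.001,0],1]]'; python3 -m inch '[[[0,0,0],[-0.12,0.001,0],1],[[0,0,0],[-0.12,0.001,0],1],[[0,0,0],[-0.12,0.001,0],1],[[0,0,0],[-0.12,0.001,0],1],[[0,0,0],[-0.08,0.001,0],1],[[0,0,0],[0,0,0],1],[[0,0,0],[0,0,0],1],[[0,0,0],[0,0,0],1]]'
python3 -c "
from h import *
plan([.537,-.27,.24],np.radians(-13.5))
c=cam('wrist'); pickle.dump(c,open('bin.pkl','wb')); cv2.imwrite('pics/bin.png',c['img'][:,:,::-1])"
```

```text
clock: 6.97
eef_pos: [0.5579, -0.2568, 0.2433]
tool_rot: [0.786, 0.619, -0.007, -0.005]
ft_force: [1.8, -0.6, -0.1]
grip_width: 0.0249
grasp_force: 60.1
clock: 7.63
eef_pos: [0.5212, -0.4186, 0.2443]
tool_rot: [0.785, 0.619, -0.006, -0.005]
ft_force: [0.3, 1.6, -0.4]
grip_width: 0.0246
grasp_force: 60.1
pos [ 0.5212 -0.4186  0.2443] yaw -13.53 z [-0.0157  0.0011 -0.9999] j6 [-0.67  0.61  0.6   1.57 -0.01  1.13] t 7.6333 w 0.0246
shift [ 0.4938 -0.0646  0.0141]
turn [-0.0025  0.0004 -0.0001] then shift [ 0.4938 -0.0645  0.0143]
```

View pics/bin.png

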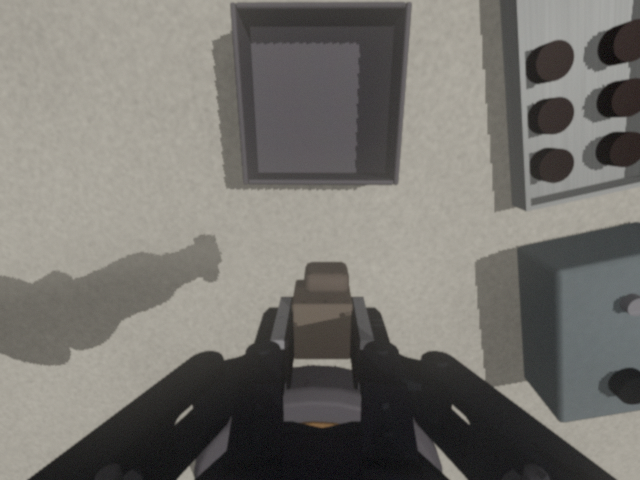

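The bin is square to the tool, with its rim corners at (232,3), (411,3), (399,185) and (245,185). Stone B is held firmly at (322,320).

```bash
python3 -c "
from h import *
c=ld('bin'); P=np.array([onz(c,u,v,.06)[:2] for u,v in[(232,3),(411,3),(399,185),(245,185)]])*1000
m=P.mean(0); e=P[0]+P[1]-P[2]-P[3]; a=np.degrees(np.arctan2(e[1],e[0])); print(m,np.linalg.norm(P-np.roll(P,-1,0),axis=1),a)
u=e/np.linalg.norm(e)
for s in(38,-38):
  print(s,m+s*u); plan([*(m+s*u)/1000,.024],np.radians(a-90))
"
```

```text
[ 543.97012191 -316.03079047] [147.04491663 148.71309018 148.8704116  149.7475358 ] 76.62582592636156
38 [ 552.75987925 -279.06134138]
pos [ 0.5217 -0.4181  0.2449] yaw -13.46 z [-1.500e-02  5.000e-04 -9.999e-01] j6 [-0.67  0.61  0.6   1.57 -0.01  1.13] t 7.6833 w 0.0243
shift [0.477  0.0038 0.7349]
turn [-0.0023  0.0005 -0.0002] then shift [ 0.4748 -0.0063  0.7363]
-38 [ 535.18036457 -353.00023955]
pos [ 0.5217 -0.4181  0.2449] yaw -13.46 z [-1.500e-02  5.000e-04 -9.999e-01] j6 [-0.67  0.61  0.6   1.57 -0.01  1.13] t 7.6833 w 0.0243
shift [0.2237 0.0042 0.7356]
turn [-0.0023  0.0005 -0.0002] then shift [ 0.2214 -0.0063  0.7363]
```

```bash
python3 -m inch '[[[-0.0024,0.0005,0],[0,0,0],1],[[0,0,0],[0.117,-0.0015,0],1],[[0,0,0],[0.117,-0.0015,0],1],[[0,0,0],[0.117,-0.0015,0],1],[[0,0,0],[0.117,-0.0015,0],1],[[0,0,0],[0,0,0],1],[[0,0,0],[0,0,0.13],1],[[0,0,0],[0,0,0.13],1],[[0,0,0],[0,0,0.13],1]]'; python3 -c "
from h import *
plan([.5523,-.281,.024],np.radians(-13.4))"
python3 -m inch '[[[0,0,0],[0,0,0.1],1],[[0,0,0],[0,0,0.1],1],[[0,0,0],[0,0,0.1],1],[[0,0,0],[0,0,0.04],1],[[0,0,0],[0,0,0],1],[[0,0,0],[0,0,0],1],[[0,0,0],[0,0,0],0.2],[[0,0,0],[0,0,0],-0.3],[[0,0,0],[0,0,0],-0.3],[[0,0,0],[0,0,0],-0.3]]'
python3 -m inch '[[[0,0,0],[0,0,0],-0.3],[[0,0,0],[0,0,-0.1],-0.3],[[0,0,0],[0,0,-0.13],-0.3],[[0,0,0],[0,0,-0.13],-0.3],[[0,0,0],[0,0,-0.13],-0.3],[[0,0,0],[0,0,-0.13],-0.3],[[0,0,0],[0,0,-0.1],-0.3],[[0,0,0],[0,0,0],-0.3],[[0,0,0],[0,0,0],-0.3]]'
python3 -c "
from h import *
plan([.5986,-.0164,.024],np.radians(5.3))"
```

```text
clock: 8.43
eef_pos: [0.554, -0.2813, 0.1293]
tool_rot: [0.784, 0.62, 0.001, 0.003]
ft_force: [-0.3, -0.5, -0.5]
grip_width: 0.0245
grasp_force: 60.1
pos [ 0.554  -0.2813  0.1293] yaw -13.34 z [ 0.0063 -0.0038 -1.    ] j6 [-0.47  0.53  0.17  1.2  -0.    1.33] t 8.4333 w 0.0245
shift [ 0.0006 -0.0083  0.3511]
turn [0.0011 0.0004 0.0002] then shift [-2.000e-04 -5.800e-03  3.511e-01]
clock: 9.27
eef_pos: [0.5543, -0.2833, 0.0287]
tool_rot: [0.785, 0.619, 0.001, 0.003]
ft_force: [-0.1, 0.1, 1.1]
grip_width: 0.0555
grasp_force: 0.0
clock: 10.02
eef_pos: [0.554, -0.2831, 0.2462]
tool_rot: [0.785, 0.619, 0.002, 0.004]
ft_force: [-0.0, -0.0, 0.2]
grip_width: 0.0554
grasp_force: 0.0
pos [ 0.554  -0.2831  0.2462] yaw -13.5 z [ 0.008 -0.005 -1.   ] j6 [-0.47  0.48  0.39  1.47 -0.    1.33] t 10.0167 w 0.0554
shift [ 0.9013 -0.0696  0.7374]
turn [ 0.0013  0.0007 -0.0522] then shift [0.8714 0.2302 0.7407]
```

```bash
python3 -m inch '[[[0.0013,0.0007,0],[0,0,0],-0.3],[[0,0,-0.0174],[0,0,0],-0.3],[[0,0,-0.0174],[0,0,0],-0.3],[[0,0,-0.0174],[0,0,0],-0.3],[[0,0,0],[0.109,0.0288,0],-0.3],[[0,0,0],[0.109,0.0288,0],-0.3],[[0,0,0],[0.109,0.0288,0],-0.3],[[0,0,0],[0.109,0.0288,0],-0.3],[[0,0,0],[0.109,0.0288,0],-0.3],[[0,0,0],[0.109,0.0288,0],-0.3]]'
python3 -m inch '[[[0,0,0],[0.109,0.0288,0],-0.3],[[0,0,0],[0.109,0.0288,0],-0.3],[[0,0,0],[0,0,0.095],-0.3],[[0,0,0],[0,0,0.095],-0.3],[[0,0,0],[0,0,0.095],-0.3],[[0,0,0],[0,0,0.095],-0.3],[[0,0,0],[0,0,0],-0.3],[[0,0,0],[0,0,0],-0.3],[[0,0,0],[0,0,0],-0.3]]'
python3 -c "
from h import *
plan([.5990,-.0166,.024],np.radians(5.3))"
```

```text
clock: 10.85
eef_pos: [0.5851, -0.0806, 0.241]
tool_rot: [0.674, 0.739, -0.001, -0.005]
ft_force: [0.5, -1.3, 1.1]
grip_width: 0.0559
grasp_force: 0.0
clock: 11.6
eef_pos: [0.597, -0.0151, 0.1301]
tool_rot: [0.674, 0.739, -0.0, -0.003]
ft_force: [0.5, 0.7, 0.1]
grip_width: 0.0555
grasp_force: 0.0
pos [ 0.597  -0.0151  0.1301] yaw 5.29 z [-0.0052  0.0043 -1.    ] j6 [-0.03  0.49  0.11  1.19  0.    1.45] t 11.6 w 0.0555
shift [-0.0072  0.0077  0.3537]
turn [-0.0008 -0.0008 -0.    ] then shift [-0.0055  0.006   0.3538]
```

```bash
python3 -m inch '[[[-0.0008,-0.0008,0],[-0.0055,0.006,0.1],-0.3],[[0,0,0],[0,0,0.1],-0.3],[[0,0,0],[0,0,0.1],-0.3],[[0,0,0],[0,0,0.04],-0.3],[[0,0,0],[0,0,0.014],-0.3],[[0,0,0],[0,0,0],-0.3],[[0,0,0],[0,0,0],0.2],[[0,0,0],[0,0,0],1],[[0,0,0],[0,0,0],1],[[0,0,0],[0,0,0],1]]'; python3 -m inch '[[[0,0,0],[0,0,0],1],[[0,0,0],[0,0,0],1],[[0,0,0],[0,0,0],1]]'
python3 -m inch '[[[0,0,0],[0,0,-0.05],1],[[0,0,0],[0,0,-0.1],1],[[0,0,0],[0,0,-0.13],1],[[0,0,0],[0,0,-0.13],1],[[0,0,0],[0,0,-0.13],1],[[0,0,0],[0,0,-0.1],1],[[0,0,0],[0,0,-0.08],1],[[0,0,0],[0,0,0],1],[[0,0,0],[0,0,0],1],[[0,0,0],[0,0,0],1]]'
python3 -c "
from h import *
plan([.5361,-.3491,.24],np.radians(-13.4))"
```

```text
clock: 12.43
eef_pos: [0.6008, -0.0165, 0.0262]
tool_rot: [0.674, 0.739, 0.002, 0.002]
ft_force: [0.4, -0.3, 6.7]
grip_width: 0.0246
grasp_force: 60.8
clock: 12.68
eef_pos: [0.6008, -0.0164, 0.0262]
tool_rot: [0.674, 0.739, 0.002, 0.002]
ft_force: [0.4, -0.6, 7.1]
grip_width: 0.0248
grasp_force: 60.8
clock: 13.52
eef_pos: [0.5981, -0.0163, 0.2392]
tool_rot: [0.674, 0.739, -0.0, 0.0]
ft_force: [-0.2, -0.1, -0.4]
grip_width: 0.0243
grasp_force: 60.0
pos [ 0.5981 -0.0163  0.2392] yaw 5.3 z [ 1.e-04 -3.e-04 -1.e+00] j6 [-0.03  0.44  0.31  1.44 -0.    1.45] t 13.5167 w 0.0243
shift [-1.0856 -0.3083 -0.0024]
turn [0.     0.     0.0519] then shift [-1.1272  0.056  -0.0028]
```

```bash
python3 -m inch '[[[0,0,0.0173],[0,0,0],1],[[0,0,0.0173],[0,0,0],1],[[0,0,0.0173],[0,0,0],1],[[0,0,0],[-0.1127,0.0056,0],1],[[0,0,0],[-0.1127,0.0056,0],1],[[0,0,0],[-0.1127,0.0056,0],1],[[0,0,0],[-0.1127,0.0056,0],1],[[0,0,0],[-0.1127,0.0056,0],1],[[0,0,0],[-0.1127,0.0056,0],1],[[0,0,0],[-0.1127,0.0056,0],1]]'
python3 -m inch '[[[0,0,0],[-0.1127,0.0056,0],1],[[0,0,0],[-0.1127,0.0056,0],1],[[0,0,0],[-0.1127,0.0056,0],1],[[0,0,0],[0,0,0.13],1],[[0,0,0],[0,0,0.13],1],[[0,0,0],[0,0,0.11],1],[[0,0,0],[0,0,0],1],[[0,0,0],[0,0,0],1]]'
python3 -c "
from h import *
plan([.5361,-.3491,.024],np.radians(-13.4))"
```

```text
clock: 14.35
eef_pos: [0.5536, -0.2503, 0.2373]
tool_rot: [0.785, 0.62, -0.001, -0.002]
ft_force: [0.8, -0.3, -0.1]
grip_width: 0.0246
grasp_force: 59.9
clock: 15.02
eef_pos: [0.5341, -0.3475, 0.1249]
tool_rot: [0.785, 0.62, -0.001, -0.004]
ft_force: [0.4, 0.3, 0.9]
grip_width: 0.0245
grasp_force: 59.9
pos [ 0.5341 -0.3475  0.1249] yaw -13.39 z [-0.0069  0.0047 -1.    ] j6 [-0.58  0.58  0.23  1.24  0.    1.23] t 15.0167 w 0.0245
shift [-0.0045  0.0104  0.3361]
turn [-0.0012 -0.0005  0.    ] then shift [-0.0035  0.0078  0.3362]
```

```bash
python3 -m inch '[[[-0.0012,-0.0005,0],[-0.0035,0.0078,0.1],1],[[0,0,0],[0,0,0.1],1],[[0,0,0],[0,0,0.1],1],[[0,0,0],[0,0,0.036],1],[[0,0,0],[0,0,0],1],[[0,0,0],[0,0,0],1],[[0,0,0],[0,0,0],0.2],[[0,0,0],[0,0,0],-0.3],[[0,0,0],[0,0,0],-0.3],[[0,0,0],[0,0,0],-0.3]]'
python3 -m inch '[[[0,0,0],[0,0,0],-0.3],[[0,0,0],[0,0,-0.1],-0.3],[[0,0,0],[0,0,-0.13],-0.3],[[0,0,0],[0,0,-0.13],-0.3],[[0,0,0],[0,0,-0.13],-0.3],[[0,0,0],[0,0,-0.13],-0.3],[[0,0,0],[0,0,-0.13],-0.3],[[0,0,0],[0,0,0],-0.3],[[0,0,0],[0,0,0],-0.3],[[0,0,0],[0,0,0],-0.3]]'
python3 -c "
from h import *
plan([.4808,.2498,.25],np.radians(6))
c=cam('wrist'); cv2.imwrite('pics/bin2.png',c['img'][:,:,::-1])"
```

```text
clock: 15.85
eef_pos: [0.5402, -0.3517, 0.0296]
tool_rot: [0.785, 0.62, 0.002, 0.006]
ft_force: [-0.3, 1.2, -0.3]
grip_width: 0.0556
grasp_force: 0.0
clock: 16.68
eef_pos: [0.5375, -0.3498, 0.2527]
tool_rot: [0.785, 0.62, 0.001, 0.004]
ft_force: [1.3, 0.5, -0.3]
grip_width: 0.0557
grasp_force: 0.0
pos [ 0.5375 -0.3498  0.2527] yaw -13.39 z [ 0.0074 -0.0052 -1.    ] j6 [-0.58  0.52  0.48  1.51 -0.    1.23] t 16.6833 w 0.0557
shift [ 1.9008 -0.6466 -0.0026]
turn [ 0.0012  0.0008 -0.0539] then shift [2.0076 0.0211 0.0091]
```

View pics/bin2.png

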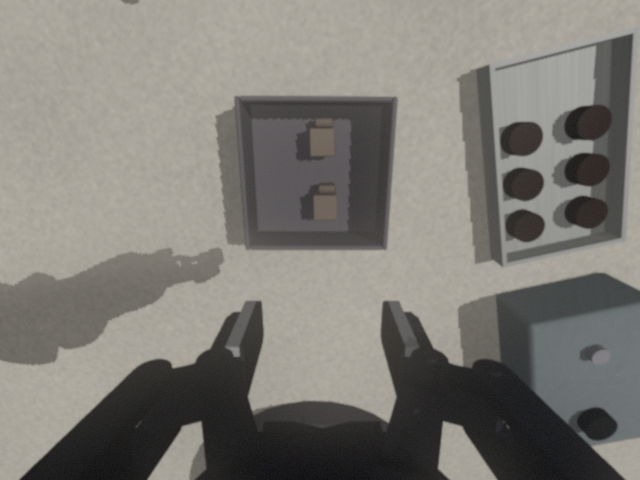

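Both stones lie separately in the bin, at (322,138) and (325,203). Next I'll move over the rack.

```bash
python3 -m inch '[[[0.0012,0.0008,0],[0,0,0],-0.3],[[0,0,-0.018],[0,0,0],-0.3],[[0,0,-0.018],[0,0,0],-0.3],[[0,0,-0.018],[0,0,0],-0.3],[[0,0,0],[0.1115,0.0012,0],-0.3],[[0,0,0],[0.1115,0.0012,0],-0.3],[[0,0,0],[0.1115,0.0012,0],-0.3],[[0,0,0],[0.1115,0.0012,0],-0.3],[[0,0,0],[0.1115,0.0012,0],-0.3],[[0,0,0],[0.1115,0.0012,0],-0.3]]'
python3 -m inch '[[[0,0,0],[0.1115,0.0012,0],-0.3],[[0,0,0],[0.1115,0.0012,0],-0.3],[[0,0,0],[0.1115,0.0012,0],-0.3],[[0,0,0],[0.1115,0.0012,0],-0.3],[[0,0,0],[0.1115,0.0012,0],-0.3],[[0,0,0],[0.1115,0.0012,0],-0.3],[[0,0,0],[0.1115,0.0012,0],-0.3],[[0,0,0],[0.1115,0.0012,0],-0.3],[[0,0,0],[0.1115,0.0012,0],-0.3],[[0,0,0],[0.1115,0.0012,0],-0.3]]'
python3 -m inch '[[[0,0,0],[0.1115,0.0012,0.05],-0.3],[[0,0,0],[0.1115,0.0012,0.05],-0.3],[[0,0,0],[0,0,0.05],-0.3],[[0,0,0],[0,0,0.05],-0.3],[[0,0,0],[0,0,0],-0.3],[[0,0,0],[0,0,0],-0.3],[[0,0,0],[0,0,0],-0.3]]'
python3 - <<'E'
from m import *
plan([.4808,.2498,.12],np.radians(6.2))
c=cam('wrist'); pickle.dump(c,open('rack2.pkl','wb'))
print('pred px cell top corners',[np.round(proj(c,[.4808+a*np.cos(.108)-b*np.sin(.108),.2498+a*np.sin(.108)+b*np.cos(.108),.061]),1).tolist() for a,b in((-.01,.015),(.01,.015),(.01,-.015),(-.01,-.015))])
u,v=map(int,proj(c,[.4808,.2498,.061])); I=c['img'][max(v-75,0):v+75,u-100:u+100,::-1]; print('off',u-100,max(v-75,0))
cv2.imwrite('pics/cellz.png',cv2.resize(I,None,fx=4,fy=4,interpolation=cv2.INTER_CUBIC))
E
```

```text
clock: 17.57
eef_pos: [0.5173, -0.1485, 0.2513]
tool_rot: [0.669, 0.743, 0.0, -0.002]
ft_force: [0.3, -0.9, 0.2]
grip_width: 0.0555
grasp_force: 0.0
clock: 18.4
eef_pos: [0.4857, 0.1842, 0.2519]
tool_rot: [0.669, 0.743, -0.001, -0.001]
ft_force: [0.9, -0.1, 0.4]
grip_width: 0.0555
grasp_force: 0.0
clock: 18.98
eef_pos: [0.4807, 0.2493, 0.1937]
tool_rot: [0.669, 0.743, 0.001, -0.0]
ft_force: [-0.3, 0.1, 0.2]
grip_width: 0.0555
grasp_force: 0.0
pos [0.4807 0.2493 0.1937] yaw 6.02 z [ 3.0e-04  1.2e-03 -1.0e+00] j6 [0.48 0.34 0.04 1.27 0.   1.94] t 18.9833 w 0.0555
shift [0.0014 0.0005 0.2455]
turn [ 0.0001 -0.0002 -0.0005] then shift [0.0016 0.0006 0.2455]
pred px cell top corners [[308.8, 213.1], [332.7, 213.1], [332.4, 246.8], [309.3, 246.9]]
off 220 155
```

View pics/cellz.png

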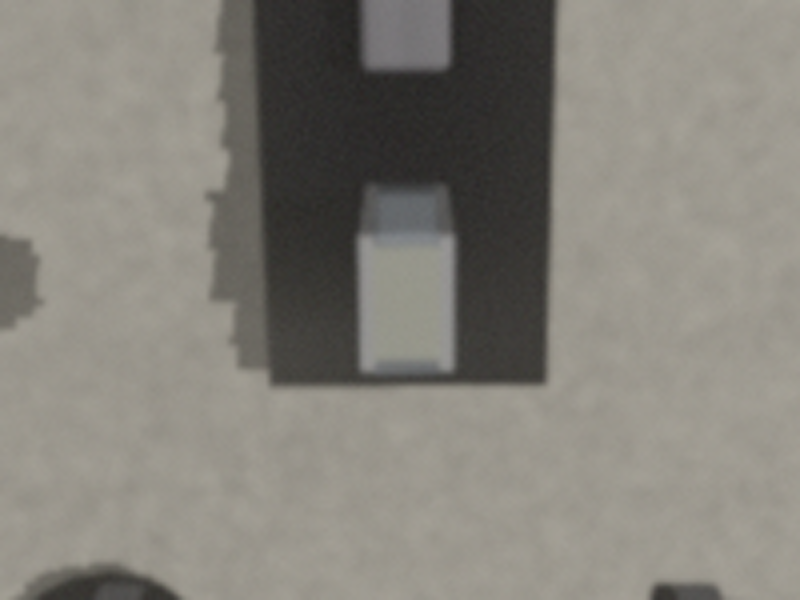

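The cell top (309–334, 214–248) is square and centred within 1 mm. Next: descend, then close in steps while watching the force.

```bash
python3 -m inch '[[[0,0,-0.0003],[-0.001,0.003,0.1],-0.3],[[0,0,0],[0,0,0.1],-0.3],[[0,0,0],[0,0,0.1],-0.3],[[0,0,0],[0,0,0.1],-0.3],[[0,0,0],[0,0,0.08],-0.3],[[0,0,0],[0,0,0.05],-0.3],[[0,0,0],[0,0,0.025],-0.3],[[0,0,0],[0,0,0],-0.3],[[0,0,0],[0,0,0],-0.3]]'
python3 -c "
from h import *
plan([.4816,.2489,.026],np.radians(6.1))"
python3 -m inch '[[[0,0,0],[0,0,0],0.3],[[0,0,0],[0,0,0],0.4],[[0,0,0],[0,0,0],0.48],[[0,0,0],[0,0,0],0.52],[[0,0,0],[0,0,0],0.52]]'
python3 -m inch '[[[0,0,0],[0,0,0],0.55],[[0,0,0],[0,0,0],0.55]]'
python3 -m inch '[[[0,0,0],[0,0,0],0.57],[[0,0,0],[0,0,0],0.57]]'
```

```text
clock: 19.78
eef_pos: [0.4827, 0.2498, 0.0282]
tool_rot: [0.668, 0.744, 0.002, 0.0]
ft_force: [-0.5, 0.1, 0.3]
grip_width: 0.0555
grasp_force: 0.0
pos [0.4827 0.2498 0.0282] yaw 6.12 z [ 0.0024  0.0023 -1.    ] j6 [ 0.48  0.49 -0.19  0.88  0.    1.94] t 19.7833 w 0.0555
shift [-0.0025 -0.0039  0.0072]
turn [ 0.0004 -0.0003  0.0001] then shift [-0.0025 -0.0039  0.0073]
clock: 20.2
eef_pos: [0.4819, 0.2498, 0.0278]
tool_rot: [0.668, 0.744, 0.001, 0.0]
ft_force: [0.5, -1.0, 0.2]
grip_width: 0.0207
grasp_force: 0.2
clock: 20.37
eef_pos: [0.4817, 0.2498, 0.0278]
tool_rot: [0.668, 0.744, 0.001, -0.0]
ft_force: [-2.5, 0.1, 4.6]
grip_width: 0.0197
grasp_force: 23.4
clock: 20.53
eef_pos: [0.4818, 0.2498, 0.0278]
tool_rot: [0.668, 0.744, 0.001, -0.0]
ft_force: [-2.2, 0.0, 6.0]
grip_width: 0.0192
grasp_force: 48.4
```

```bash
python3 -m inch '[[[0,0,0],[0,0,0],0.56],[[0,0,0],[0,0,0],0.56],[[0,0,0],[0,0,0],0.56],[[0,0,0],[0,0,-0.02],0.56],[[0,0,0],[0,0,-0.04],0.56],[[0,0,0],[0,0,-0.06],0.56],[[0,0,0],[0,0,-0.08],0.56],[[0,0,0],[0,0,-0.1],0.56],[[0,0,0],[0,0,-0.1],0.56],[[0,0,0],[0,0,-0.1],0.56]]'
python3 -m inch '[[[0,0,0],[0,0,-0.05],0.56],[[0,0,0],[0,0,-0.02],0.56],[[0,0,0],[0,0,0],0.56],[[0,0,0],[0,0,0],0.56],[[0,0,0],[0,0,0],0.56]]'
python3 -c "
from h import *
cam('wrist')
plan([.6155,.0217,.195],np.radians(-4.35))"
```

```text
clock: 21.37
eef_pos: [0.4814, 0.2492, 0.1785]
tool_rot: [0.668, 0.744, 0.001, -0.0]
ft_force: [0.2, 0.2, -0.2]
grip_width: 0.0196
grasp_force: 47.6
clock: 21.78
eef_pos: [0.4806, 0.2488, 0.1963]
tool_rot: [0.668, 0.744, -0.001, -0.001]
ft_force: [0.4, 0.0, 0.4]
grip_width: 0.0191
grasp_force: 47.6
pos [0.4805 0.2488 0.1962] yaw 6.16 z [-2.2e-03 -2.0e-04 -1.0e+00] j6 [0.48 0.34 0.05 1.28 0.   1.94] t 21.8333 w 0.0191
shift [-0.8009  0.3661  0.0032]
turn [-0.0003  0.      0.0292] then shift [-0.7208  0.506   0.004 ]
```

```bash
python3 -m inch '[[[-0.0003,0,0.0146],[0,0,0],0.55],[[0,0,0.0146],[0,0,0],0.55],[[0,0,0],[-0.0901,0.0633,0],0.55],[[0,0,0],[-0.0901,0.0633,0],0.55],[[0,0,0],[-0.0901,0.0633,0],0.55],[[0,0,0],[-0.0901,0.0633,0],0.55],[[0,0,0],[-0.0901,0.0633,0],0.55],[[0,0,0],[-0.0901,0.0633,0],0.55],[[0,0,0],[-0.0901,0.0633,0],0.55],[[0,0,0],[-0.0901,0.0633,0],0.55]]'
python3 -m inch '[[[0,0,0],[0,0,0],0.55],[[0,0,0],[0,0,0],0.55],[[0,0,0],[0,0,0.1],0.55],[[0,0,0],[0,0,0.08],0.55],[[0,0,0],[0,0,0],0.55],[[0,0,0],[0,0,0],0.55],[[0,0,0],[0,0,0],0.55]]'
python3 - <<'E'
from h import *
plan([.6155,.0217,.0543],np.radians(-4.35))
c=cam('wrist'); pickle.dump(c,open('hold.pkl','wb')); cv2.imwrite('pics/hold.png',c['img'][:,:,::-1]); s=cam('scene'); t=cam('top')
E
```

```text
clock: 22.67
eef_pos: [0.6164, 0.0207, 0.1963]
tool_rot: [0.733, 0.68, 0.001, -0.001]
ft_force: [0.4, 0.8, -0.4]
grip_width: 0.0192
grasp_force: 46.4
clock: 23.25
eef_pos: [0.6168, 0.0233, 0.1451]
tool_rot: [0.733, 0.68, 0.002, 0.0]
ft_force: [1.4, 0.2, -0.1]
grip_width: 0.0195
grasp_force: 46.4
pos [0.6168 0.0233 0.1451] yaw -4.28 z [ 0.0034  0.0018 -1.    ] j6 [0.04 0.52 0.18 1.24 0.   1.68] t 23.25 w 0.0195
shift [-0.0062 -0.005   0.3025]
turn [ 0.0005 -0.0003  0.0002] then shift [-0.0056 -0.004   0.3025]
```

```bash
python3 -m inch '[[[0.0005,-0.0003,0],[-0.0056,-0.004,0.05],0.55],[[0,0,0],[0,0,0.08],0.55],[[0,0,0],[0,0,0.07],0.55],[[0,0,0],[0,0,0.05],0.55],[[0,0,0],[0,0,0.03],0.55],[[0,0,0],[0,0,0.02],0.55],[[0,0,0],[0,0,0],0.55],[[0,0,0],[0,0,0],0.55],[[0,0,0],[0,0,0],0.55],[[0,0,0],[0,0,0],0.55]]'
python3 - <<'E'
from h import *
plan([.6155,.0217,.0543],np.radians(-4.35))
c=cam('wrist'); pickle.dump(c,open('fin.pkl','wb')); cam('scene'); t=cam('top')
# numeric check: gauge inlay/base outline and cell top in the wrist view
for n,p in('mid',[.6155,.0217,.0875]),('barrel+',[.6216,.1015,.06]),('barrel-',[.6094,-.0581,.06]): print(n,np.round(proj(c,p)))
E
```

```text
clock: 24.23
eef_pos: [0.6165, 0.0208, 0.0556]
tool_rot: [0.733, 0.68, 0.001, 0.001]
ft_force: [-0.5, -0.7, 0.1]
grip_width: 0.0193
grasp_force: 46.4
pos [0.6165 0.0208 0.0556] yaw -4.35 z [ 2.3e-03  1.0e-04 -1.0e+00] j6 [0.03 0.59 0.06 1.04 0.   1.68] t 24.2333 w 0.0193
shift [ 0.0026 -0.0036  0.0044]
turn [ 0.0004 -0.      0.    ] then shift [ 0.0026 -0.0036  0.0044]
mid [316. 351.]
barrel+ [316. 134.]
barrel- [318. 443.]
```

```bash
python3 -m inch '[[[0.0004,0,0],[0.0026,-0.0036,0.0044],0.55],[[0,0,0],[0,0,0],0.55],[[0,0,0],[0,0,0],0.55],[[0,0,0],[0,0,0],0.55]]'
python3 - <<'E'
from m import *
plan([.6155,.0217,.0543],np.radians(-4.35))
c=cam('wrist'); g=ld('gauge'); gx=np.radians(-4.35); O=np.array([.6155,.0217])
for n,c in('now',c),('g',g):
  L=c['img'].astype(int).sum(2)/3
  # dark inlay outline in gauge frame
  for yy in(.03,.05,-.04,.0):
    xs=np.arange(-.06,.0601,.0005); v=[]
    for x in xs:
        p=O+[x*np.cos(gx)-yy*np.sin(gx),x*np.sin(gx)+yy*np.cos(gx)]; u,w=proj(c,[*p,.0165]); v.append(L[int(round(w)),int(round(u))] if 0<=w<480 else 0)
    v=np.array(v); d=np.where(np.diff((v<75).astype(int))!=0)[0]; print(n,yy,(xs[d]*1000).round(1))
E
```

```text
clock: 24.72
eef_pos: [0.6144, 0.0217, 0.0528]
tool_rot: [0.733, 0.68, -0.001, -0.001]
ft_force: [-0.7, -0.4, -0.7]
grip_width: 0.0195
grasp_force: 46.4
pos [0.6144 0.0217 0.0528] yaw -4.35 z [-2.9e-03  2.0e-04 -1.0e+00] j6 [0.04 0.59 0.06 1.04 0.   1.68] t 24.7167 w 0.0195
shift [ 0.0004  0.0036 -0.0049]
turn [-0.0005  0.      0.    ] then shift [ 0.0004  0.0036 -0.0049]
now 0.03 [-35.5  33.5]
now 0.05 [-36.   33.5]
now -0.04 [-37.  -28.  -20.  -16.5  15.5  18.5  27.   36. ]
now 0.0 [-36.  -13.   11.5  33.5]
g 0.03 [-35.5   0.   27.5  33.5]
g 0.05 [-35.5   3.   26.5  33.5]
g -0.04 [-37.  -29.5  -1.5  32.5]
g 0.0 [-35.5  33. ]
```

The inlay's edges put the beam 1 mm from my estimate, and the cell now sits on it within about 1 mm, 1.5 mm below the path's middle. Handing in.

```bash
python3 -m inch '[[[0,0,0],[0,0,0],0.55],[[0,0,0],[0,0,0],0.55],[[0,0,0],[0,0,0],0.55]]'; python3 -c "
from workcell import workorder
print(workorder.job_done())"
```

```text
clock: 25.02
eef_pos: [0.6145, 0.0217, 0.0529]
tool_rot: [0.733, 0.68, -0.001, -0.001]
ft_force: [-0.8, -0.2, -0.8]
grip_width: 0.0197
grasp_force: 46.4
the job is handed in; nothing more can be done
None
```

Job handed in at 25 s, no verdict returned: both stones are in the bin, and the glass cell is held by its frosted faces about 1–2 mm from the middle of the light path by my measurements, but grip force was 46 N, above the 20–40 N you gave.

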